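# Rack the tube offcuts by length and chock the row

### The arm

A 6-joint arm with a two-finger parallel gripper is mounted at the origin on a cart in front of the work surface, level with it; the furniture and walls round the work are solid. World frame = base frame: x ahead of the robot, y to its left, z up, the work surface at z = 0. Lengths are in m, angles in rad, forces in N, time in s.
With the tool pointing down it reaches from about 0.3 to 0.875 m from the base axis. Payload 6.4 kg.
Tool frame: the origin (TCP) lies on the mounting face of the last link; the fingertips stand 173 mm ahead of it and the grasp point (between the pads) lies 155 mm ahead of it (ctrl.tip_reach is the distance from the TCP to the fingertips, in m); z points along the fingers, y is the line along which they close (so a half turn about z gives the same grasp; the last joint's range is limited). The gripper opens to 85 mm and grips with 20 to 120 N. Pads are 22 mm wide; open, the fingers measure 114 mm over their backs; the gripper's body (76 mm by 85 mm) begins 54 mm behind the grasp point. The pads swing forward as they close: fully open they stand 13 mm farther back than shut.
Start: joints at [1.038, 0.181, 1.607, -0, 1.354, -0.206], TCP at [0.185, 0.545, 0.405] pointing down, gripper open.
Joint ranges: [-2.99, 2.99], [-0.89, 2.07], [0.3, 2.58], [-1.14, 4.28], [0, 2.63], [-3.12, 3.12]. Speed limits (rad/s): [2.57, 2.57, 3.01, 3.14, 3.14, 3.14].

### API

Orientations are given as a unit quaternion [w, x, y, z].
In Python, from bench import ctrl gives the robot as it stands.
- The arm moves only by the shell command python3 -m pendant 'ROWS'. ROWS is JSON, a list that holds one entry, the list of rows, each a list of 7 numbers: the opening, from 0 (shut) to 1 (fully open), then the shift along the tool's x, y, z in mm, then the turn, a rotation vector about the tool's x, y, z in rad. A call has 1 to 5 rows; each row is the pose to reach, as a shift and turn from the pose commanded when the call began, along the tool's axes at that moment; what a row does not reach only later rows make up. A row lasts 1/12 s, in which the tool goes at most 41.7 mm and 7.16 degrees, less where a joint would pass 70% of its speed; a pose out of reach is approached as far as the arm can. A call with a gripper value outside its range is refused whole. The fingers move at their own pace and stop on an object; the grip force is fixed at half the most. Time passes only in rows, so rows that repeat a pose let the fingers close. It gives the time, the measured TCP pose, the force, the opening and the grip force at its end, in the units of the state.
- ctrl.get_obs(): the state, without advancing time (a new reading comes with each control period).
- ctrl.camera(name): name is "scene" or "top"; returns the picture (384x512x3 uint8, red, green, blue); there is no depth.
- ctrl.camera_params(name): a dict with "mtx" (3x3 intrinsics, pixels), "distortion" ([k1, k2, p1, p2, k3] as OpenCV has them; the pictures are not rectified), "world_from_camera" (4x4, takes a point from camera to world coordinates). Camera axes: x right, y down, z forward; pixel columns grow to the right and rows downward; lengths in m; the calibration is good to about 2 mm. A picture is of the moment at which its call begins. camera_params takes no time and is no camera call.
- ctrl.hand_in(): hands the job in; it is judged then, once.
Trained networks look in the newest picture that a camera, given by its name, has taken for a name from the list of things; names that differ only in an ending like _2 or _b are one class to them, and where a whole thing is asked for, a point or a joint stands for the part that bears it (a point fixed in the world has none). Each returns a list of dicts, best first, with "confidence" (0 to 1); they miss things now and then, are a little off and sometimes report something else, mostly with a low value. They report only what shows in the picture. A call takes as long as a camera call. They do not tell look-alikes from the thing itself.
- ctrl.boxes_of(camera, name): "point" ([column, row] as shares, 0 to 1, of the picture: columns of its width, rows of its height, amid what is visible of it).
The state is a dict: "time_s": time; "q": joint angles; "dq": joint speeds; "joint_efforts": joint torques, N m; "eef_pos": TCP position; "eef_rot": TCP orientation; "wrist_force": force on the tool from outside, world axes, zero at the start; "torque": the same for the moment, N m; "opening": opening from 0.0 (shut) to 1.0 (fully open); "grasp_force": force on a finger pad.
Only numpy, scipy, OpenCV 4.12 (cv2) and the standard library are available. Lean on these libraries where they do the work, as an engineer would, in place of code of your own. Each camera call takes 0.05 s, during which the arm holds its last target. There are 200 camera calls.

### The job

Pick out the three round tube offcuts and lay them on their sides across the plywood board, side by side in a close row centred on its width: the longest first, against the wooden stop, then the middle one, then the shortest. Last, set the wooden chock flat on the board, crosswise and close against the shortest tube, so that the row cannot roll apart. Leave the square steel offcut and the dressing stick where they lie.

Things in the scene. Friction and masses are not known exactly. Their poses are not given: they have to be found in the camera images.
- pipe_long: The longest round steel tube offcut lying on its side, open at both ends: 60 mm long, 34 mm outside diameter, 4 mm wall. Origin at the middle of its axis (16 to 17 mm above what it lies on); its y axis runs along the tube, so its end faces are at y = +-30 mm. It can roll about y. Easily held by its two end faces, which leaves its round sides free to lie close to a neighbour
- pipe_mid: The middle-length round steel tube offcut lying on its side, open at both ends: 48 mm long, 34 mm outside diameter, 4 mm wall. Origin at the middle of its axis (16 to 17 mm above what it lies on); its y axis runs along the tube, so its end faces are at y = +-24 mm. It can roll about y. Easily held by its two end faces, which leaves its round sides free to lie close to a neighbour
- pipe_short: The shortest round steel tube offcut lying on its side, open at both ends: 36 mm long, 34 mm outside diameter, 4 mm wall. Origin at the middle of its axis (16 to 17 mm above what it lies on); its y axis runs along the tube, so its end faces are at y = +-18 mm. It can roll about y. Easily held by its two end faces, which leaves its round sides free to lie close to a neighbour
- chock: Loose wooden chock, a bar of symmetric trapezoid section: 50 mm long (y), 36 mm wide at the foot and 24 mm at the top (x), 24 mm high; either long side may face the row. Origin at the centre of its underside, z up; flat upright ends at y = +-25 mm. Touching a 34 mm tube its centre is 31 mm from the tube's axis; lowered straight down beside one, its foot clears it from 35 mm on
- board: Plywood storage board fixed to the table, 200 mm (x) by 90 mm (y), top face 8 mm above the table. A fixed hardwood stop, 20 mm thick and 24 mm high above the board's top, 86 mm wide, lies across its +x end, its inner face at x = +80 mm; the other end and the sides are open. Origin at the centre of the underside, z up; y runs across the board. It may lie turned any way round. Tubes lie along its y; a tube touching the stop has its axis at x = +63 mm
- square_offcut: Square rust-brown steel bar offcut, 115 x 20 x 20 mm, x along it, origin at the centre of its underside. Not a round piece: a bystander, stays where it is
- dressing_stick: Dark grey square abrasive dressing stick, 110 x 20 x 20 mm, x along it, origin at the centre of its underside. A bystander, stays where it is
Not all that is in view belongs to the job. What is shaped like the pipe_long but purple is not meant.

How it is judged:
By the outcome, as a careful person would: the job done as asked, in the order asked, and still so for the second after the job is handed in, with the robot touching nothing.
It also fails if it takes over 106 s, if anything falls off the work surface, if the arm or the gripper's body presses on something with over 40 N, if the wrist force passes 120 N, or if a joint passes its speed limit or range.

## Working session

There is one attempt and no reset: what is moved stays moved. The work goes in short steps, Python scripts to look and compute and a shell command to move; the robot and the scene stay as the last step left them, time stands still between calls to the robot, and variables do not carry over. Pictures are saved under pics/ and viewed, at most 16 in all, crops included, and the job is handed in when it is done.

```bash
ls; mkdir -p pics; python3 - <<'E'
from bench import ctrl
import cv2
o=ctrl.get_obs();print({k:o[k] for k in("time_s","eef_pos","eef_rot","opening")},ctrl.tip_reach)
for c in("top","scene"):
    im=ctrl.camera(c);cv2.imwrite(f"pics/{c}0.png",im[:,:,::-1])
    p=ctrl.camera_params(c);print(c,p["mtx"],p["distortion"],p["world_from_camera"])
    for n in("pipe_long","pipe_mid","pipe_short","chock","board","square_offcut","dressing_stick"):
        print(n,[([round(d["point"][0]*512),round(d["point"][1]*384)],round(d["confidence"],2)) for d in ctrl.boxes_of(c,n)])
E
```

```text
pics
{'time_s': 0.0, 'eef_pos': array([0.18443888, 0.5443347 , 0.40376844]), 'eef_rot': array([-3.16723939e-04,  1.62662575e-01,  9.86681354e-01, -8.31855161e-04]), 'opening': 0.9983594669231682} 0.1734
top [[465.22852312   0.         250.83640314]
 [  0.         465.22852312 192.04836212]
 [  0.           0.           1.        ]] [-0.11017006  0.          0.          0.          0.        ] [[ 1.31888061e-02 -9.92961382e-01  1.17701953e-01  4.56357818e-01]
 [-9.99912473e-01 -1.32206435e-02  5.10300335e-04 -6.41055174e-02]
 [ 1.04938703e-03 -1.17698381e-01 -9.93048836e-01  1.24954927e+00]
 [ 0.00000000e+00  0.00000000e+00  0.00000000e+00  1.00000000e+00]]
pipe_long [([265, 251], 0.5), ([158, 173], 0.5)]
pipe_mid [([307, 253], 0.65)]
pipe_short [([346, 249], 0.62)]
chock [([263, 210], 0.57)]
board [([163, 223], 0.75)]
square_offcut [([195, 136], 0.69)]
dressing_stick [([262, 163], 0.88)]
scene [[410.05628528   0.         250.65993485]
 [  0.         410.05628528 181.55576978]
 [  0.           0.           1.        ]] [0.02485691 0.         0.         0.         0.        ] [[ 0.50949574 -0.56826858  0.64613072 -0.11957514]
 [-0.86038473 -0.3472095   0.37307328 -0.45370949]
 [ 0.0123369  -0.74600026 -0.66583137  0.76584858]
 [ 0.          0.          0.          1.        ]]
pipe_long [([189, 148], 0.72), ([241, 232], 0.57)]
pipe_mid [([282, 248], 0.65)]
pipe_short [([322, 270], 0.7)]
chock [([256, 202], 0.81), ([324, 267], 0.26)]
board [([280, 248], 0.69), ([171, 181], 0.62)]
square_offcut [([238, 144], 0.82), ([168, 181], 0.46)]
dressing_stick [([285, 176], 0.58)]
```

View pics/top0.png

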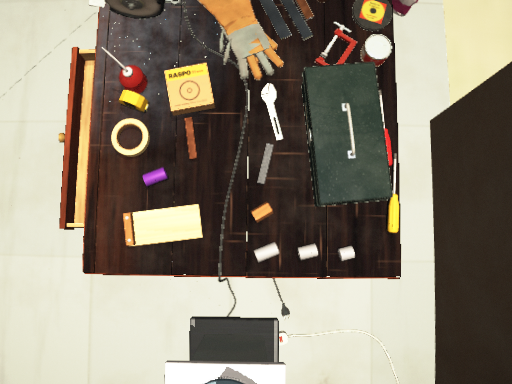

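View pics/scene0.png

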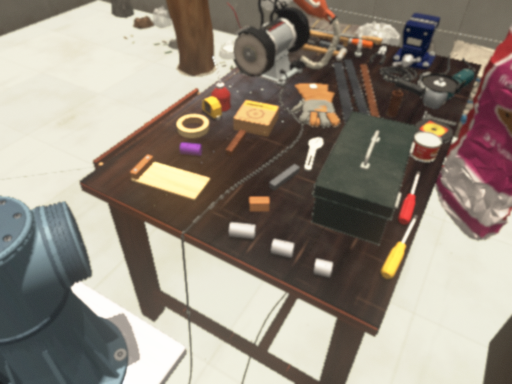

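Possible mistakes, by top-view pixel: pipe_long is the white tube at (265,251), and the purple look-alike at (158,173) is not meant. pipe_mid is at (307,253) and pipe_short at (346,249). The chock is the orange bar at (263,210). The board is at (163,223), with its stop at the left end (128,228). The square offcut (192,138) and dressing stick (265,163) stay where they are. Next I measure by segmentation and check the choice in a close crop.

```bash
cat > h.py <<'E'
from bench import ctrl
import numpy as np, cv2
def unproj(c,px,z):
    p=ctrl.camera_params(c);T=np.array(p["world_from_camera"])
    u=cv2.undistortPoints(np.array(px,float).reshape(-1,1,2),np.array(p["mtx"]),np.array(p["distortion"])).reshape(-1,2)
    d=np.c_[u,np.ones(len(u))]@T[:3,:3].T
    return T[:3,3]+d*((z-T[2,3])/d[:,2])[:,None]
def seg(im,seed,r,mask):
    """largest blob of mask within r px of seed -> pixels (N,2)"""
    m=np.zeros_like(mask,np.uint8);x,y=seed
    m[max(y-r,0):y+r,max(x-r,0):x+r]=mask[max(y-r,0):y+r,max(x-r,0):x+r]
    n,l,s,_=cv2.connectedComponentsWithStats(m)
    k=1+np.argmax(s[1:,4]);return np.argwhere(l==k)[:,::-1]
def rect(c,px,z):
    w=unproj(c,px,z)[:,:2]*1000
    (cx,cy),(a,b),t=cv2.minAreaRect(w.astype(np.float32))
    if a<b:a,b,t=b,a,t+90
    q=w.mean(0);e,v=np.linalg.eigh(np.cov(w.T));v=v[:,1]
    return dict(c=np.round([cx,cy],1),mean=np.round(q,1),size=np.round([a,b]),ang=round((t+90)%180-90,1),pca=round((np.degrees(np.arctan2(v[1],v[0]))+90)%180-90,1),n=len(w))
E
python3 - <<'E'
from h import *
seeds={"top":dict(L=(265,251),M=(307,253),S=(346,249),chock=(263,211),board=(168,225),stop=(128,229),sq=(192,138),dr=(265,163)),
"scene":dict(L=(241,231),M=(282,248),S=(322,268),chock=(259,203),board=(172,181),stop=(142,165))}
for c in seeds:
    im=ctrl.camera(c);hsv=cv2.cvtColor(im,cv2.COLOR_RGB2HSV);H,S,V=cv2.split(hsv)
    for n,s in seeds[c].items():
        z={"board":.008,"stop":.032,"chock":.012}.get(n,.017)
        if n in"LMS":m=(V>90)&(S<70)
        elif n=="board":m=(V>150)&(S<150)&(H>12)
        elif n in("chock","stop"):m=(V>90)&(S>110)&(H<17)
        else:m=(V>55)
        print(c,n,rect(c,seg(im,s,{"board":50,"sq":25,"dr":25}.get(n,20),m),z))
        print("   hsv",hsv[s[1],s[0]])
    if c=="top":
        cv2.imwrite("pics/crop1.png",cv2.resize(im[130:282,100:372],None,fx=2.9,fy=2.9,interpolation=cv2.INTER_CUBIC)[:,:,::-1])
E
```

```text
top L {'c': array([ 445.3, -106.6]), 'mean': array([ 445.1, -106.4]), 'size': array([63., 35.]), 'ang': -67.4, 'pca': np.float64(-66.8), 'n': 311}
   hsv [ 23   8 251]
top M {'c': array([ 446.9, -214.9]), 'mean': array([ 447.1, -215.2]), 'size': array([52., 34.]), 'ang': -75.5, 'pca': np.float64(-75.6), 'n': 251}
   hsv [ 18  10 251]
top S {'c': array([ 444.1, -318.5]), 'mean': array([ 444.1, -318.4]), 'size': array([42., 33.]), 'ang': -75.7, 'pca': np.float64(-79.4), 'n': 186}
   hsv [ 19  24 234]
top chock {'c': array([551.2, -93.4]), 'mean': array([550.6, -94.5]), 'size': array([55., 35.]), 'ang': -58.3, 'pca': np.float64(-57.4), 'n': 132}
   hsv [ 18 150 251]
top board {'c': array([512.2, 168.3]), 'mean': array([513.1, 160.2]), 'size': array([198.,  92.]), 'ang': -81.8, 'pca': np.float64(-81.6), 'n': 2326}
   hsv [ 29  48 255]
top stop {'c': array([498.6, 257.4]), 'mean': array([499.8, 258. ]), 'size': array([90., 26.]), 'ang': 8.0, 'pca': np.float64(5.7), 'n': 220}
   hsv [ 16 156 248]
top sq {'c': array([749.9, 103.2]), 'mean': array([749.5, 103.2]), 'size': array([117.,  23.])
[... 553 characters left out ...]
1}
   hsv [ 21  22 228]
scene S {'c': array([ 446.2, -316.2]), 'mean': array([ 446.4, -316.7]), 'size': array([45., 43.]), 'ang': 13.4, 'pca': np.float64(17.5), 'n': 299}
   hsv [ 17  21 230]
scene chock {'c': array([550.1, -93.7]), 'mean': array([550.5, -93.4]), 'size': array([58., 55.]), 'ang': -58.7, 'pca': np.float64(39.4), 'n': 337}
   hsv [ 13 154 196]
scene board {'c': array([511.1, 166.7]), 'mean': array([510.4, 159. ]), 'size': array([200.,  98.]), 'ang': -82.1, 'pca': np.float64(-81.5), 'n': 1594}
   hsv [ 27  69 255]
scene stop {'c': array([486.2, 252.9]), 'mean': array([484.6, 252.8]), 'size': array([127.,  42.]), 'ang': 8.1, 'pca': np.float64(7.9), 'n': 374}
   hsv [ 14 150 235]
```

View pics/crop1.png

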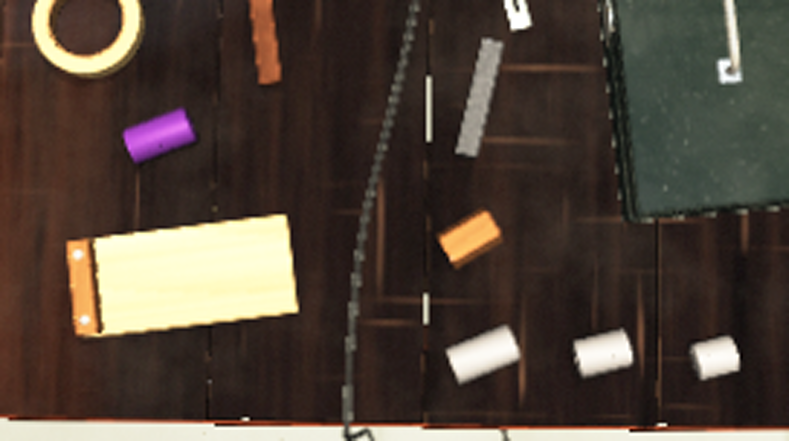

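The crop confirms it: the three white tubes measure 63, 52 and 42 mm, in line with 60/48/36, and the purple tube is separate. The stop is at the board's +y end. Moving now.

```bash
cat > plan.py <<'E'
import sys,numpy as np
from bench import ctrl
from scipy.spatial.transform import Rotation as R
# usage: plan.py x y z(TCP) mm yaw(deg of tool y)
o=ctrl.get_obs();q=o["eef_rot"];Rc=R.from_quat([q[1],q[2],q[3],q[0]])
p=np.array(o["eef_pos"])*1000;yv=Rc.as_matrix()[:,1]
print("t%.2f pos"%o["time_s"],p.round(1),"yaw %.1f"%np.degrees(np.arctan2(yv[1],yv[0])),"open %.3f grip %.1f"%(o["opening"],o["grasp_force"]),"F",np.round(o["wrist_force"],1),"q1 %.2f q6 %.2f"%(o["q"][0],o["q"][5]))
if len(sys.argv)>4:
    x,y,z,a=map(float,sys.argv[1:5]);a=np.radians(a)
    Y=np.array([np.cos(a),np.sin(a),0]);Z=np.array([0,0,-1.]);T=R.from_matrix(np.c_[np.cross(Y,Z),Y,Z])
    print("shift",(Rc.inv().apply(np.array([x,y,z])-p)).round(1),"turn",(Rc.inv()*T).as_rotvec().round(3))
E
python3 plan.py 446 -105 300 113
```

```text
t0.90 pos [184.6 544.6 404.7] yaw 71.3 open 0.999 grip 0.0 F [-0.3  0.3 -0.6] q1 1.04 q6 -0.21
shift [-456.1 -531.3  104.7] turn [ 0.     0.    -0.728]
```

```bash
python3 -m pendant '[[[1,-456,-531,105,0,0,-0.728],[1,-456,-531,105,0,0,-0.728],[1,-456,-531,105,0,0,-0.728],[1,-456,-531,105,0,0,-0.728],[1,-456,-531,105,0,0,-0.728]]]'; python3 plan.py 446 -105 300 113
```

```text
time_s: 1.32
eef_pos: [0.2564, 0.3668, 0.3762]
eef_rot: [0.0, -0.127, 0.992, 0.0]
wrist_force: [0.8, 0.1, 0.0]
opening: 1.004
grasp_force: 0.0
t1.32 pos [256.4 366.8 376.2] yaw 104.6 open 1.004 grip 0.0 F [0.8 0.1 0. ] q1 0.69 q6 -1.13
shift [ -64.3 -504.4   76.2] turn [-0.     0.    -0.146]
```

```bash
python3 -m pendant '[[[1,-64,-490,76,0,0,-0.13],[1,-64,-490,76,0,0,-0.13],[1,-64,-490,76,0,0,-0.13],[1,-64,-490,76,0,0,-0.13],[1,-64,-490,76,0,0,-0.13]]]'; python3 plan.py 446 -105 300 113
```

```text
time_s: 1.73
eef_pos: [0.3303, 0.1816, 0.3459]
eef_rot: [0.001, -0.189, 0.982, 0.0]
wrist_force: [0.5, -1.6, -0.2]
opening: 0.997
grasp_force: 0.0
t1.73 pos [330.3 181.6 345.9] yaw 111.8 open 0.997 grip 0.0 F [ 0.5 -1.6 -0.2] q1 0.18 q6 -1.77
shift [  -1.1 -309.    46. ] turn [-0.     0.001 -0.021]
```

```bash
python3 -m pendant '[[[1,0,-200,32,0,0,0],[1,0,-200,32,0,0,0],[1,0,-200,32,0,0,0],[1,0,-200,32,0,0,0],[1,0,-200,32,0,0,0]]]'; python3 plan.py 446 -105 300 113
```

```text
time_s: 2.15
eef_pos: [0.4047, -0.0051, 0.3139]
eef_rot: [0.001, -0.188, 0.982, -0.0]
wrist_force: [0.9, 0.2, -0.4]
opening: 0.997
grasp_force: 0.0
t2.15 pos [404.7  -5.1 313.9] yaw 111.7 open 0.997 grip 0.0 F [ 0.9  0.2 -0.4] q1 -0.31 q6 -2.26
shift [  -1.5 -108.1   14.1] turn [-0.001  0.001 -0.023]
```

```bash
python3 -m pendant '[[[1,-1,-94,14,0,0,-0.02],[1,-1,-94,14,0,0,-0.02],[1,-1,-94,14,0,0,-0.02],[1,-1,-94,14,0,0,-0.02],[1,-1,-94,14,0,0,-0.02]]]'; python3 plan.py 446 -105 200 113
```

```text
time_s: 2.57
eef_pos: [0.4398, -0.0896, 0.2995]
eef_rot: [-0.0, -0.197, 0.98, 0.001]
wrist_force: [0.7, 0.1, -0.1]
opening: 1.003
grasp_force: 0.0
t2.57 pos [439.8 -89.6 299.5] yaw 112.8 open 1.003 grip 0.0 F [ 0.7  0.1 -0.1] q1 -0.47 q6 -2.44
shift [  0.1 -16.7  99.5] turn [ 0.001 -0.001 -0.004]
```

```bash
python3 -m pendant '[[[1,0,-17,0,0,0,-0.004],[1,0,-17,80,0,0,-0.004],[1,0,-17,98,0,0,-0.004],[1,0,-17,98,0,0,-0.004],[1,0,-17,98,0,0,-0.004]]]'; python3 plan.py 446 -105 177 113; python3 - <<'E'
from h import *
im=ctrl.camera("scene")
cv2.imwrite("pics/s1.png",cv2.resize(im[120:320,150:390],None,fx=2.8,fy=2.8,interpolation=cv2.INTER_CUBIC)[:,:,::-1])
E
```

```text
time_s: 2.98
eef_pos: [0.444, -0.1023, 0.1983]
eef_rot: [-0.003, -0.201, 0.98, 0.003]
wrist_force: [-0.2, 0.2, 0.3]
opening: 0.999
grasp_force: 0.0
t2.98 pos [ 444.  -102.3  198.3] yaw 113.2 open 0.999 grip 0.0 F [-0.2  0.2  0.3] q1 -0.49 q6 -2.46
shift [-0.9 -3.4 21.3] turn [ 0.007 -0.005  0.004]
```

View pics/s1.png

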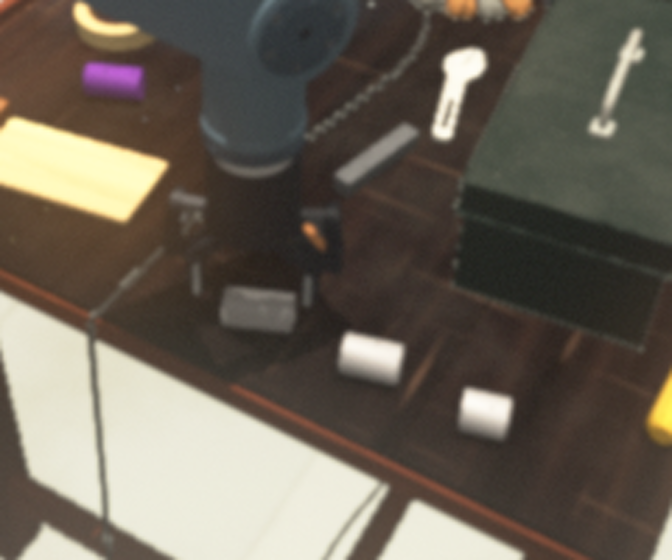

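The fingers at crop (195,280) and (308,290) straddle the long tube at (258,310). Lower and close.

```bash
python3 -m pendant '[[[1,-1,-3,21,0.007,-0.005,0.004],[1,-1,-3,21,0.007,-0.005,0.004],[1,-1,-3,21,0.007,-0.005,0.004],[0.5,-1,-3,21,0.007,-0.005,0.004],[0.5,-1,-3,21,0.007,-0.005,0.004]]]'; python3 plan.py 446 -105 177 113;  python3 -m pendant '[[[0.5,0,0,0,0,0,0],[0.5,0,0,0,0,0,0],[0.5,0,0,0,0,0,0],[0.5,0,0,0,0,0,0],[0.5,0,0,0,0,0,0]]]'; python3 plan.py 446 -105 177 113
```

```text
time_s: 3.45
eef_pos: [0.4492, -0.1074, 0.1824]
eef_rot: [0.004, -0.199, 0.98, -0.004]
wrist_force: [-0.6, 1.2, 0.4]
opening: 0.748
grasp_force: 0.5
t3.45 pos [ 449.2 -107.4  182.4] yaw 112.9 open 0.748 grip 0.5 F [-0.6  1.2  0.4] q1 -0.49 q6 -2.46
shift [2.1 3.5 5.4] turn [-0.009  0.007 -0.002]
time_s: 3.87
eef_pos: [0.4493, -0.1075, 0.1827]
eef_rot: [0.004, -0.198, 0.98, -0.003]
wrist_force: [-2.8, 2.9, 11.2]
opening: 0.686
grasp_force: 61.4
t3.87 pos [ 449.3 -107.5  182.7] yaw 112.9 open 0.686 grip 61.4 F [-2.8  2.9 11.2] q1 -0.49 q6 -2.46
shift [2.1 3.7 5.7] turn [-0.008  0.007 -0.002]
```

Gripped (opening 0.686, 61 N). Lift and carry to the board.

```bash
python3 -m pendant '[[[0.5,0,0,-40,0,0,0],[0.5,0,0,-80,0,0,0],[0.5,0,0,-100,-0.008,0.007,0.1],[0.5,0,0,-100,-0.008,0.007,0.2],[0.5,0,0,-100,-0.008,0.007,0.3]]]'; python3 plan.py 504 223 285 8.2
```

```text
time_s: 4.28
eef_pos: [0.4486, -0.1073, 0.2836]
eef_rot: [0.002, -0.047, 0.999, -0.001]
wrist_force: [-0.5, -0.2, -2.4]
opening: 0.682
grasp_force: 65.2
t4.28 pos [ 448.6 -107.3  283.6] yaw 95.4 open 0.682 grip 65.2 F [-0.5 -0.2 -2.4] q1 -0.49 q6 -2.16
shift [-86.3 323.6  -1.5] turn [1.000e-03 4.000e-03 1.522e+00]
```

```bash
python3 -m pendant '[[[0.5,-10,38,0,0,0,0.12],[0.5,-20,77,0,0,0,0.24],[0.5,-31,116,0,0,0,0.36],[0.5,-41,154,0,0,0,0.48],[0.5,-51,193,0,0,0,0.6]]]'; python3 plan.py 504 223 285 8.2
```

```text
time_s: 4.7
eef_pos: [0.4763, 0.0685, 0.2819]
eef_rot: [-0.0, 0.217, 0.976, 0.001]
wrist_force: [0.8, 0.9, -1.2]
opening: 0.681
grasp_force: 65.3
t4.70 pos [476.3  68.5 281.9] yaw 64.9 open 0.681 grip 65.3 F [ 0.8  0.9 -1.2] q1 -0.10 q6 -1.24
shift [ 40.4 151.7  -2.9] turn [ 0.001 -0.001  0.99 ]
```

```bash
python3 -m pendant '[[[0.5,10,36,0,0,0,0.12],[0.5,20,72,0,0,0,0.24],[0.5,30,105,-3,0,0,0.36],[0.5,37,138,-3,0,0,0.48],[0.5,37,138,-3,0,0,0.6]]]';  python3 plan.py 504 223 285 8.2;python3 -m pendant '[[[0.5,0,0,0,0,0,0.12],[0.5,0,0,0,0,0,0.24],[0.5,0,0,0,0,0,0.32],[0.5,0,0,0,0,0,0.32],[0.5,0,0,0,0,0,0.32]]]'; python3 plan.py 504 223 220 8.2
```

```text
time_s: 5.12
eef_pos: [0.5008, 0.2126, 0.2857]
eef_rot: [-0.0, 0.485, 0.874, 0.002]
wrist_force: [-1.1, -0.5, -0.7]
opening: 0.678
grasp_force: 65.4
t5.12 pos [500.8 212.6 285.7] yaw 31.9 open 0.678 grip 65.4 F [-1.1 -0.5 -0.7] q1 0.18 q6 -0.38
shift [7.1 8.2 0.7] turn [ 0.003 -0.003  0.414]
time_s: 5.53
eef_pos: [0.5004, 0.2078, 0.2847]
eef_rot: [-0.001, 0.617, 0.787, 0.0]
wrist_force: [-0.7, -0.2, -1.1]
opening: 0.681
grasp_force: 65.4
t5.53 pos [500.4 207.8 284.7] yaw 13.9 open 0.681 grip 65.4 F [-0.7 -0.2 -1.1] q1 0.17 q6 -0.07
shift [13.7  7.2 64.7] turn [-0.001 -0.002  0.099]
```

```bash
python3 -m pendant '[[[0.5,14,7,20,0,0,0.1],[0.5,14,7,45,0,0,0.1],[0.5,14,7,65,0,0,0.1],[0.5,14,7,65,0,0,0.1],[0.5,14,7,65,0,0,0.1]]]'; python3 plan.py 504 223 196 8.2; python3 - <<'E'
from h import *
im=ctrl.camera("scene")
cv2.imwrite("pics/s2.png",cv2.resize(im[80:240,90:290],None,fx=3.5,fy=3.5,interpolation=cv2.INTER_CUBIC)[:,:,::-1])
E
```

```text
time_s: 5.95
eef_pos: [0.5034, 0.2229, 0.2186]
eef_rot: [-0.002, 0.656, 0.755, -0.001]
wrist_force: [0.4, -0.1, -0.9]
opening: 0.678
grasp_force: 65.4
t5.95 pos [503.4 222.9 218.6] yaw 8.1 open 0.678 grip 65.4 F [ 0.4 -0.1 -0.9] q1 0.20 q6 0.06
shift [-0.1  0.7 22.6] turn [-0.004 -0.002 -0.002]
```

View pics/s2.png

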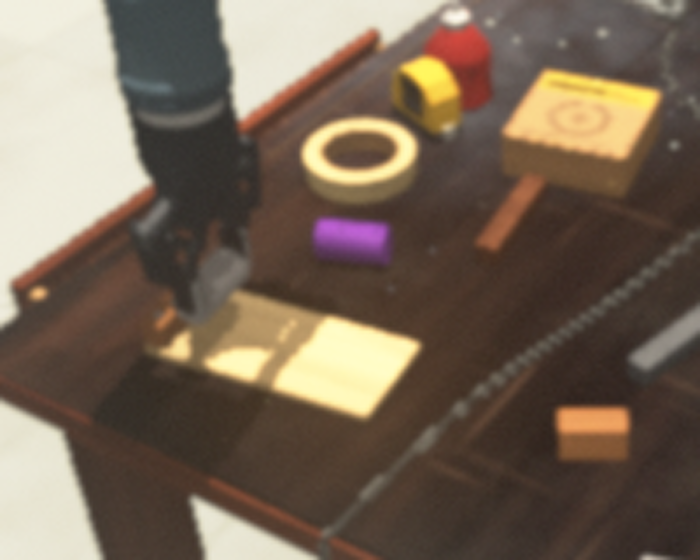

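The held tube (crop 215,285) is over the board just inside the stop (165,320). Lower to about 1 mm above the board.

```bash
python3 -m pendant '[[[0.5,0,0.5,12,-0.004,-0.002,0],[0.5,0,0.5,22,-0.004,-0.002,0],[0.5,0,0.5,26,-0.004,-0.002,0],[0.5,0,0.5,26,-0.004,-0.002,0],[0.5,0,0.5,26,-0.004,-0.002,0]]]'; python3 plan.py 504 223 191 8.2;  python3 -m pendant '[[[0.5,1,0,0,0,0,0],[0.5,2,0,0,0,0,0],[0.5,3,0,0,0,0,0],[0.5,3,0,0,0,0,0],[0.5,3,0,0,0,0,0]]]'; python3 plan.py
```

```text
time_s: 6.42
eef_pos: [0.5045, 0.2232, 0.1936]
eef_rot: [0.001, 0.656, 0.755, 0.001]
wrist_force: [0.5, -0.3, -1.6]
opening: 0.681
grasp_force: 65.4
t6.42 pos [504.5 223.2 193.6] yaw 8.0 open 0.681 grip 65.4 F [ 0.5 -0.3 -1.6] q1 0.20 q6 0.06
shift [-0.2 -0.5  2.6] turn [ 0.003  0.    -0.004]
time_s: 6.83
eef_pos: [0.504, 0.2264, 0.1934]
eef_rot: [0.001, 0.656, 0.755, 0.001]
wrist_force: [-0.2, -0.7, -2.3]
opening: 0.678
grasp_force: 65.4
t6.83 pos [504.  226.4 193.4] yaw 8.0 open 0.678 grip 65.4 F [-0.2 -0.7 -2.3] q1 0.21 q6 0.07
```

```bash
python3 -m pendant '[[[0.5,0.5,0,1,0,0,0],[0.5,1,0,2,0,0,0],[0.5,1,0,2,0,0,0],[0.5,1,0,2,0,0,0]]]'; python3 -m pendant '[[[0.5,0.5,0,0,0,0,0],[0.5,1,0,0,0,0,0],[0.5,1,0,0,0,0,0]]]';  python3 -m pendant '[[[0.5,0.5,0,0,0,0,0],[0.5,1,0,0,0,0,0],[0.5,1,0,0,0,0,0]]]'|sed -n 2,4p
```

```text
time_s: 7.17
eef_pos: [0.5039, 0.2273, 0.1913]
eef_rot: [0.001, 0.656, 0.755, 0.001]
wrist_force: [0.0, 0.4, -0.9]
opening: 0.687
grasp_force: 65.5
time_s: 7.42
eef_pos: [0.5037, 0.2283, 0.1913]
eef_rot: [0.001, 0.656, 0.755, 0.001]
wrist_force: [0.7, -0.1, -0.5]
opening: 0.681
grasp_force: 65.5
eef_pos: [0.5035, 0.2293, 0.1912]
eef_rot: [0.001, 0.656, 0.755, 0.001]
wrist_force: [0.8, -0.1, -0.2]
```

```bash
for i in 1; do python3 -m pendant '[[[0.5,0.5,0,0,0,0,0],[0.5,1,0,0,0,0,0],[0.5,1,0,0,0,0,0]]]'|sed -n 2,4p; done; python3 -m pendant '[[[0.5,0.5,0,0,0,0,0],[0.5,1,0,0,0,0,0],[0.5,1,0,0,0,0,0]]]'|sed -n 2,4p;
```

```text
eef_pos: [0.5034, 0.2302, 0.1913]
eef_rot: [0.001, 0.656, 0.755, 0.001]
wrist_force: [0.4, -1.7, -0.6]
eef_pos: [0.5034, 0.2306, 0.1913]
eef_rot: [0.002, 0.656, 0.755, 0.0]
wrist_force: [-0.1, -5.7, 1.0]
```

Contact with the stop (5.7 N). Now down to the board.

```bash
python3 -m pendant '[[[0.5,0,0,0.5,0,0,0],[0.5,0,0,1,0,0,0],[0.5,0,0,1,0,0,0]]]'|sed -n 2,4p;python3 -m pendant '[[[0.5,0,0,0.5,0,0,0],[0.5,0,0,1,0,0,0],[0.5,0,0,1,0,0,0]]]'|sed -n 2,4p
```

```text
eef_pos: [0.5036, 0.2306, 0.191]
eef_rot: [0.002, 0.656, 0.755, 0.0]
wrist_force: [-2.1, -6.3, 8.6]
eef_pos: [0.5037, 0.2306, 0.191]
eef_rot: [0.002, 0.656, 0.755, 0.0]
wrist_force: [-4.6, -8.0, 15.9]
```

```bash
python3 -m pendant '[[[1,0,0,-1.5,0,0,0],[1,0,0,-1.5,0,0,0],[1,0,0,-1.5,0,0,0],[1,0,0,-1.5,0,0,0],[1,0,0,-1.5,0,0,0]]]'; python3 -m pendant '[[[1,0,0,-20,0,0,0],[1,0,0,-50,0,0,0],[1,0,0,-90,0,0,0],[1,0,0,-110,0,0,-0.12],[1,0,0,-110,0,0,-0.24]]]'; python3 plan.py 448 -214 285 -75.6
```

```text
time_s: 9.08
eef_pos: [0.5032, 0.2313, 0.1905]
eef_rot: [0.001, 0.656, 0.755, 0.001]
wrist_force: [-0.3, -0.6, 0.2]
opening: 0.997
grasp_force: 0.0
time_s: 9.5
eef_pos: [0.505, 0.2319, 0.3065]
eef_rot: [0.004, 0.559, 0.829, 0.004]
wrist_force: [1.5, 0.8, 0.6]
opening: 1.0
grasp_force: 0.0
t9.50 pos [505.  231.9 306.5] yaw 22.1 open 1.000 grip 0.0 F [1.5 0.8 0.6] q1 0.22 q6 -0.17
shift [-391.8 -220.5   19.7] turn [ 0.011 -0.009  1.704]
```

```bash
python3 -m pendant '[[[1,-34,-19,2,0,0,0.12],[1,-70,-39,4,0,0,0.24],[1,-106,-59,6,0,0,0.36],[1,-142,-79,8,0,0,0.48],[1,-178,-100,10,0,0,0.6]]]'; python3 plan.py 448 -214 285 -75.6
```

```text
time_s: 9.92
eef_pos: [0.4755, 0.0275, 0.2906]
eef_rot: [0.001, 0.782, 0.623, 0.001]
wrist_force: [1.1, -0.7, 1.1]
opening: 0.998
grasp_force: 0.0
t9.92 pos [475.5  27.5 290.6] yaw -12.9 open 0.998 grip 0.0 F [ 1.1 -0.7  1.1] q1 -0.19 q6 0.03
shift [-241.5   27.3    5.5] turn [ 0.002 -0.003  1.094]
```

```bash
python3 -m pendant '[[[1,-38,4,2,0,0,0.12],[1,-78,9,4,0,0,0.24],[1,-117,13,5,0,0,0.36],[1,-157,18,5,0,0,0.48],[1,-197,23,5,0,0,0.6]]]'; python3 plan.py 448 -214 285 -75.6;  python3 -m pendant '[[[1,0,0,0,0,0,0.12],[1,0,0,0,0,0,0.24],[1,0,0,0,0,0,0.36],[1,0,0,0,0,0,0.42],[1,0,0,0,0,0,0.42]]]'; python3 plan.py 448 -214 220 -75.6
```

```text
time_s: 10.33
eef_pos: [0.4547, -0.1701, 0.2855]
eef_rot: [0.0, 0.932, 0.364, 0.001]
wrist_force: [1.5, -0.3, 1.0]
opening: 0.999
grasp_force: 0.0
t10.33 pos [ 454.7 -170.1  285.5] yaw -47.4 open 0.999 grip 0.0 F [ 1.5 -0.3  1. ] q1 -0.60 q6 0.22
shift [-34.7  27.8   0.5] turn [ 0.001 -0.003  0.493]
time_s: 10.75
eef_pos: [0.4553, -0.1685, 0.2854]
eef_rot: [0.0, 0.987, 0.163, 0.001]
wrist_force: [0.4, 0.9, 0.1]
opening: 1.0
grasp_force: 0.0
t10.75 pos [ 455.3 -168.5  285.4] yaw -71.2 open 1.000 grip 0.0 F [0.4 0.9 0.1] q1 -0.60 q6 0.64
shift [-21.7  40.7  65.3] turn [ 0.    -0.003  0.076]
```

```bash
python3 -m pendant '[[[1,-17,32,0,0,0,0.076],[1,-22,41,20,0,-0.003,0.076],[1,-22,41,60,0,-0.003,0.076],[1,-22,41,65,0,-0.003,0.076],[1,-22,41,65,0,-0.003,0.076]]]'; python3 -m pendant '[[[1,0,0,0,0,0,0]]]'>/dev/null; python3 plan.py 448 -214 180 -75.6; python3 - <<'E'
from h import *
im=ctrl.camera("scene")
cv2.imwrite("pics/s3.png",cv2.resize(im[100:300,100:380],None,fx=2.8,fy=2.8,interpolation=cv2.INTER_CUBIC)[:,:,::-1])
E
```

```text
time_s: 11.17
eef_pos: [0.4467, -0.2132, 0.218]
eef_rot: [-0.002, 0.992, 0.127, -0.002]
wrist_force: [-0.0, 0.6, 0.3]
opening: 0.999
grasp_force: 0.0
t11.25 pos [ 448.2 -214.   220.9] yaw -75.4 open 0.998 grip 0.0 F [0.7 0.3 0.5] q1 -0.68 q6 0.63
shift [-0.1 -0.1 40.9] turn [0.    0.001 0.004]
```

View pics/s3.png

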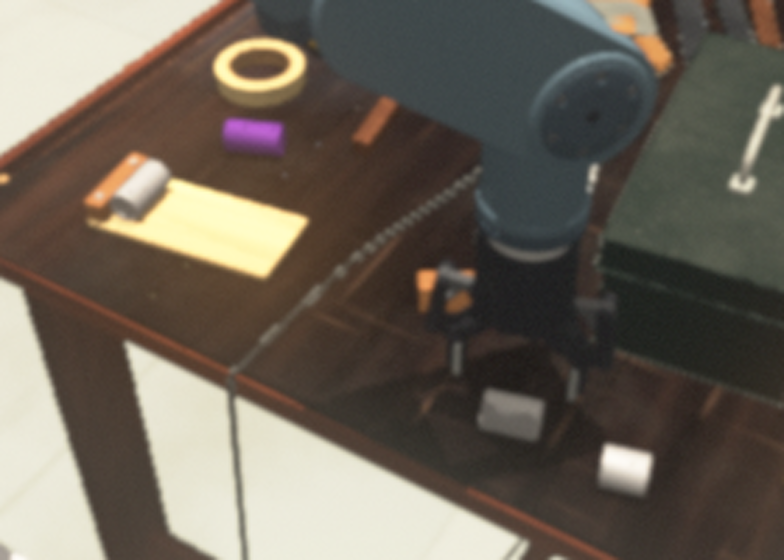

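The long tube (crop 142,188) lies against the stop, and the fingers straddle the middle tube (512,413). Grip it.

```bash
python3 -m pendant '[[[1,0,0,25,0,0,0],[1,0,0,39,0,0,0],[1,0,0,39,0,0,0],[0.35,0,0,39,0,0,0],[0.35,0,0,39,0,0,0]]]'; python3 -m pendant '[[[0.35,0,0,0,0,0,0],[0.35,0,0,0,0,0,0],[0.35,0,0,0,0,0,0],[0.35,0,0,0,0,0,0],[0.35,0,0,0,0,0,0]]]'; python3 plan.py 448 -214 180 -75.6
```

```text
time_s: 11.72
eef_pos: [0.4489, -0.2147, 0.1834]
eef_rot: [0.001, 0.992, 0.127, 0.001]
wrist_force: [-0.6, 0.0, 0.3]
opening: 0.751
grasp_force: 0.0
time_s: 12.13
eef_pos: [0.4489, -0.2148, 0.1836]
eef_rot: [0.001, 0.992, 0.127, 0.001]
wrist_force: [-1.0, 2.0, 8.1]
opening: 0.542
grasp_force: 59.9
t12.13 pos [ 448.9 -214.8  183.6] yaw -75.4 open 0.542 grip 59.9 F [-1.   2.   8.1] q1 -0.69 q6 0.63
shift [-0.7 -1.   3.6] turn [ 0.003 -0.002  0.003]
```

```bash
python3 -m pendant '[[[0.35,0,0,-40,0,0,0],[0.35,0,0,-80,0,0,-0.1],[0.35,0,0,-100,0.003,-0.002,-0.22],[0.35,0,0,-100,0.003,-0.002,-0.34],[0.35,0,0,-100,0.003,-0.002,-0.34]]]'; python3 plan.py 509 192 285 8.2
```

```text
time_s: 12.55
eef_pos: [0.4487, -0.2147, 0.2842]
eef_rot: [0.001, 0.956, 0.295, 0.0]
wrist_force: [-0.3, 0.6, -2.2]
opening: 0.538
grasp_force: 62.2
t12.55 pos [ 448.7 -214.7  284.2] yaw -55.7 open 0.538 grip 62.2 F [-0.3  0.6 -2.2] q1 -0.69 q6 0.29
shift [ 279.  -302.    -1.6] turn [ 0.002  0.002 -1.115]
```

```bash
python3 -m pendant '[[[0.35,27,-29,0,0,0,-0.12],[0.35,54,-59,0,0,0,-0.24],[0.35,81,-88,0,0,0,-0.36],[0.35,108,-117,0,0,0,-0.48],[0.35,135,-146,0,0,0,-0.6]]]'; python3 plan.py 509 192 285 8.2
```

```text
time_s: 12.97
eef_pos: [0.4775, -0.0159, 0.2812]
eef_rot: [-0.002, 0.827, 0.563, -0.001]
wrist_force: [0.8, 0.5, -1.0]
opening: 0.54
grasp_force: 62.2
t12.97 pos [477.5 -15.9 281.2] yaw -21.5 open 0.540 grip 62.2 F [ 0.8  0.5 -1. ] q1 -0.28 q6 0.09
shift [204.9 -47.   -3.7] turn [-0.004 -0.001 -0.519]
```

```bash
python3 -m pendant '[[[0.35,40,-9,0,0,0,-0.12],[0.35,80,-18,0,0,0,-0.24],[0.35,119,-27,0,0,0,-0.36],[0.35,158,-36,0,0,0,-0.48],[0.35,195,-45,0,0,0,-0.52]]]'; python3 -m pendant '[[[0.35,0,0,0,0,0,0],[0.35,0,0,0,0,0,0]]]'; python3 plan.py 509 192 220 8.2
```

```text
time_s: 13.38
eef_pos: [0.5074, 0.1824, 0.2812]
eef_rot: [-0.002, 0.654, 0.757, -0.001]
wrist_force: [0.3, -0.5, -0.8]
opening: 0.543
grasp_force: 62.2
time_s: 13.55
eef_pos: [0.5073, 0.1822, 0.281]
eef_rot: [-0.002, 0.654, 0.756, -0.001]
wrist_force: [-0.7, -1.4, -2.2]
opening: 0.544
grasp_force: 62.2
t13.55 pos [507.3 182.2 281. ] yaw 8.2 open 0.544 grip 62.2 F [-0.7 -1.4 -2.2] q1 0.12 q6 -0.02
shift [ 9.4  3.4 61. ] turn [-0.005 -0.001  0.001]
```

```bash
python3 -m pendant '[[[0.35,9,3,20,-0.005,-0.001,0],[0.35,9,3,60,-0.005,-0.001,0],[0.35,9,3,80,-0.005,-0.001,0],[0.35,9,3,86,-0.005,-0.001,0],[0.35,9,3,86,-0.005,-0.001,0]]]'; python3 -m pendant '[[[0.35,0,0,0,0,0,0]]]'>/dev/null; python3 plan.py 508.2 196.5 192 8.2; python3 - <<'E'
from h import *
im=ctrl.camera("scene")
cv2.imwrite("pics/s4.png",cv2.resize(im[100:230,100:260],None,fx=4,fy=4,interpolation=cv2.INTER_CUBIC)[:,:,::-1])
E
```

```text
time_s: 13.97
eef_pos: [0.5082, 0.1883, 0.1938]
eef_rot: [-0.001, 0.656, 0.755, -0.001]
wrist_force: [0.5, 0.8, -1.1]
opening: 0.541
grasp_force: 62.5
t14.05 pos [509.7 188.6 196. ] yaw 8.0 open 0.541 grip 62.5 F [-0.3 -0.2 -1.2] q1 0.14 q6 -0.00
shift [ 8.  -0.4  4. ] turn [ 0.002 -0.    -0.003]
```

View pics/s4.png

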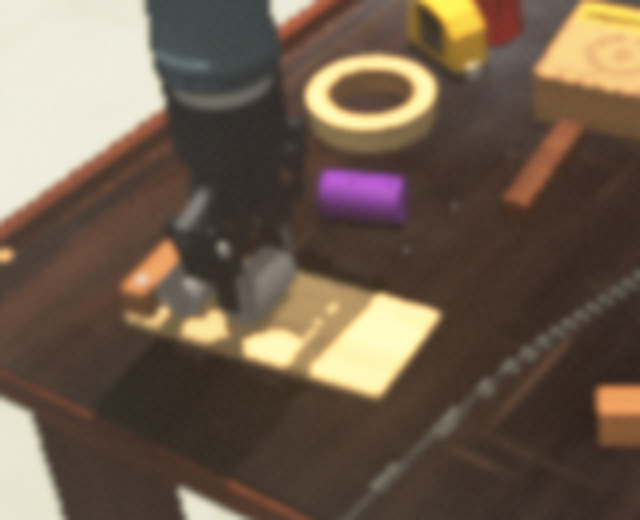

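The middle tube (crop 262,290) hangs beside the long one (190,290), with a gap. Lower and push it up close.

```bash
python3 -m pendant '[[[0.35,2,0,2,0,0,0],[0.35,4,0,3.5,0,0,0],[0.35,6,0,3.5,0,0,0],[0.35,6,0,3.5,0,0,0]]]'|sed -n 2,4p; python3 -m pendant '[[[0.35,0.5,0,0,0,0,0],[0.35,1,0,0,0,0,0],[0.35,1,0,0,0,0,0]]]'|sed -n 2,4p;  python3 -m pendant '[[[0.35,0.5,0,0,0,0,0],[0.35,1,0,0,0,0,0],[0.35,1,0,0,0,0,0]]]'|sed -n 2,4p
```

```text
eef_pos: [0.5086, 0.1959, 0.1927]
eef_rot: [0.001, 0.655, 0.756, 0.001]
wrist_force: [0.6, -0.7, -1.6]
eef_pos: [0.5085, 0.1967, 0.1924]
eef_rot: [0.001, 0.655, 0.756, 0.001]
wrist_force: [-0.2, 0.8, -2.1]
eef_pos: [0.5083, 0.1976, 0.1923]
eef_rot: [0.0, 0.655, 0.756, 0.001]
wrist_force: [-0.4, 0.1, -1.2]
```

```bash
python3 -m pendant '[[[0.35,0.5,0,0,0,0,0],[0.35,1,0,0,0,0,0],[0.35,1,0,0,0,0,0]]]'|sed -n 2,4p;  python3 -m pendant '[[[0.35,0.5,0,0,0,0,0],[0.35,1,0,0,0,0,0],[0.35,1,0,0,0,0,0]]]'|sed -n 2,4p
```

```text
eef_pos: [0.5082, 0.1986, 0.1923]
eef_rot: [0.0, 0.655, 0.756, 0.001]
wrist_force: [0.5, 0.3, -1.4]
eef_pos: [0.508, 0.1996, 0.1923]
eef_rot: [0.0, 0.655, 0.756, 0.001]
wrist_force: [0.1, 0.2, -1.9]
```

```bash
python3 -m pendant '[[[0.35,0.5,0,0,0,0,0],[0.35,1,0,0,0,0,0],[0.35,1,0,0,0,0,0]]]'|sed -n 2,4p;  python3 -m pendant '[[[0.35,0.5,0,0,0,0,0],[0.35,1,0,0,0,0,0],[0.35,1,0,0,0,0,0]]]'|sed -n 2,4p; python3 - <<'E'
from h import *
im=ctrl.camera("scene")
cv2.imwrite("pics/s5.png",cv2.resize(im[140:210,110:210],None,fx=7,fy=7,interpolation=cv2.INTER_CUBIC)[:,:,::-1])
E
```

```text
eef_pos: [0.5079, 0.2006, 0.1923]
eef_rot: [0.0, 0.655, 0.756, 0.001]
wrist_force: [-0.4, 0.5, -0.9]
eef_pos: [0.5077, 0.2016, 0.1923]
eef_rot: [0.0, 0.655, 0.756, 0.001]
wrist_force: [-0.3, 0.0, -1.0]
```

View pics/s5.png

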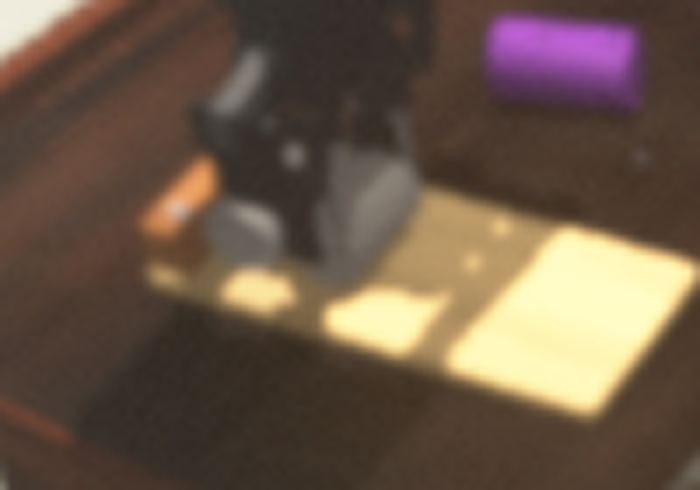

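```bash
python3 -m pendant '[[[0.35,0.5,0,0,0,0,0],[0.35,1,0,0,0,0,0],[0.35,1,0,0,0,0,0]]]'|sed -n 2,4p;  python3 -m pendant '[[[0.35,0.5,0,0,0,0,0],[0.35,1,0,0,0,0,0],[0.35,1,0,0,0,0,0]]]'|sed -n 2,4p;
```

```text
eef_pos: [0.5076, 0.2026, 0.1923]
eef_rot: [0.0, 0.655, 0.756, 0.001]
wrist_force: [0.1, 0.1, -1.3]
eef_pos: [0.5075, 0.2035, 0.1923]
eef_rot: [0.001, 0.655, 0.756, 0.001]
wrist_force: [1.1, 0.1, -1.6]
```

```bash
python3 - <<'E'
from h import *
im=ctrl.camera("top")
a=cv2.resize(im[190:255,110:220],None,fx=6,fy=6,interpolation=cv2.INTER_CUBIC)
im=ctrl.camera("scene")
cv2.imwrite("pics/t6.png",a[:,:,::-1])
E
```

```text
(no output)
```

View pics/t6.png

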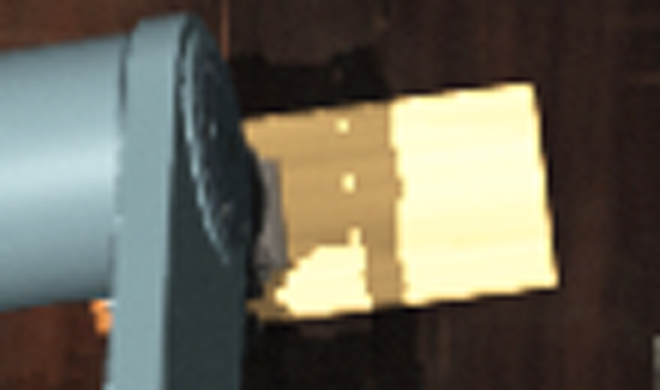

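```bash
python3 - <<'E'
from h import *
ex=np.array([-.1426,.9898]);c=np.array([511.7,167.5])
for p,z in(((157.2,225.8),.026),((200.8,220.8),.008)):
    w=unproj("top",[p],z)[0,:2]*1000;print(w,(w-c)@ex, (w-c)@np.array([.9898,.1426]))
E
python3 plan.py
```

```text
[508.41819098 182.3875938 ] 15.20372630992104 -1.1253636915196998
[524.3771175  69.1994694] -99.10562214673641 -1.4698447673228188
t16.58 pos [507.5 203.5 192.3] yaw 8.2 open 0.542 grip 62.5 F [ 0.4  0.8 -2.2] q1 0.16 q6 0.02
```

```bash
python3 -m pendant '[[[0.35,0.5,0,0,0,0,0],[0.35,1,0,0,0,0,0],[0.35,1,0,0,0,0,0]]]'|sed -n 2,4p;  python3 -m pendant '[[[0.35,0.5,0,0,0,0,0],[0.35,1,0,0,0,0,0],[0.35,1,0,0,0,0,0]]]'|sed -n 2,4p;
```

```text
eef_pos: [0.5075, 0.204, 0.1924]
eef_rot: [0.001, 0.655, 0.756, 0.001]
wrist_force: [-0.4, -5.5, -0.1]
eef_pos: [0.5075, 0.2043, 0.1924]
eef_rot: [0.001, 0.655, 0.756, -0.0]
wrist_force: [0.2, -10.3, 0.6]
```

```bash
python3 -m pendant '[[[0.35,0,0,0.5,0,0,0],[0.35,0,0,1,0,0,0],[0.35,0,0,1,0,0,0]]]'|sed -n 2,4p;python3 -m pendant '[[[0.35,0,0,0.5,0,0,0],[0.35,0,0,1,0,0,0],[0.35,0,0,1,0,0,0]]]'|sed -n 2,4p
```

```text
eef_pos: [0.5076, 0.2043, 0.1917]
eef_rot: [0.001, 0.655, 0.756, 0.0]
wrist_force: [-0.5, -9.4, 2.0]
eef_pos: [0.5077, 0.2043, 0.1916]
eef_rot: [0.001, 0.655, 0.756, 0.0]
wrist_force: [-3.8, -10.8, 11.2]
```

```bash
python3 -m pendant '[[[1,0,0,-1.5,0,0,0],[1,0,0,-1.5,0,0,0],[1,0,0,-1.5,0,0,0],[1,0,0,-1.5,0,0,0],[1,0,0,-1.5,0,0,0]]]'; python3 -m pendant '[[[1,0,0,-20,0,0,0],[1,0,0,-50,0,0,0],[1,0,0,-90,0,0,0],[1,0,0,-100,0,0,0.12],[1,0,0,-100,0,0,0.24]]]'|sed -n 2,2p; python3 plan.py 445 -317 285 -77.5
```

```text
time_s: 18.0
eef_pos: [0.5071, 0.2057, 0.1917]
eef_rot: [0.0, 0.655, 0.756, 0.001]
wrist_force: [0.5, -0.9, -0.1]
opening: 0.998
grasp_force: 0.0
eef_pos: [0.5086, 0.2059, 0.2963]
t18.42 pos [508.6 205.9 296.3] yaw -5.8 open 0.992 grip 0.0 F [ 0.3 -0.3  0.6] q1 0.17 q6 0.27
shift [-526.7  -10.3    9.4] turn [ 0.006 -0.009  1.251]
```

```bash
python3 -m pendant '[[[1,-40,-1,2,0,0,0.12],[1,-80,-2,4,0,0,0.24],[1,-120,-3,6,0,0,0.36],[1,-160,-4,8,0,0,0.48],[1,-200,-5,8,0,0,0.6]]]'|sed -n 2,2p; python3 plan.py 445 -317 285 -77.5; python3 - <<'E'
from h import *
a=ctrl.camera("top");b=ctrl.camera("scene")
A=cv2.resize(a[200:250,110:210],None,fx=5,fy=5,interpolation=cv2.INTER_CUBIC)
B=cv2.resize(b[140:205,110:210],None,fx=5,fy=5,interpolation=cv2.INTER_CUBIC)
cv2.imwrite("pics/t7.png",np.vstack([A,B])[:,:,::-1]); cv2.imwrite("pics/full7.png",a[:,:,::-1])
E
```

```text
eef_pos: [0.482, 0.0056, 0.2833]
t18.83 pos [482.    5.6 283.3] yaw -40.2 open 0.997 grip 0.0 F [ 1.4 -0.2  0.2] q1 -0.24 q6 0.46
shift [-270.2  180.    -2.1] turn [-0.    -0.002  0.651]
```

View pics/t7.png

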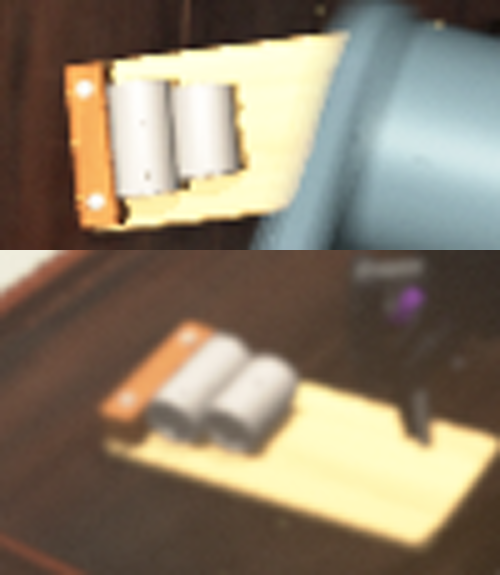

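Long and middle tubes lie side by side against the stop, centred (top half: L at (143,137), M at (207,131), board edges about rows 60–218 and 50–212). Measure the gap and carry on to the short tube.

```bash
python3 -m pendant '[[[1,-33,22,0,0,0,0.12],[1,-66,44,0,0,0,0.24],[1,-99,66,0,0,0,0.36],[1,-132,88,0,0,0,0.48],[1,-165,110,0,0,0,0.6]]]'|sed -n 2,2p; python3 plan.py 445 -317 285 -77.5;python3 - <<'E'
from h import *
ex=np.array([-.1426,.9898]);ey=np.array([.9898,.1426]);c=np.array([511.7,167.5])
im=ctrl.camera("top");H,S,V=cv2.split(cv2.cvtColor(im,cv2.COLOR_RGB2HSV))
m=((S<45)&(V>60)).astype(np.uint8);m[:210]=0;m[242:]=0;m[:,:130]=0;m[:,162:]=0
p=np.argwhere(m)[:,::-1];w=unproj("top",p,.025)[:,:2]*1000-c
u=w@ex;v=w@ey
print("ex hist");h,e=np.histogram(u,np.arange(0,90,4));print(*[f"{a:.0f}:{b}" for a,b in zip(e,h)])
for lo,hi in((48,75),(15,41)):
    k=(u>lo)&(u<hi);print(lo,u[k].min(),u[k].max(),"v",np.percentile(v[k],[1,50,99]).round(1))
E
```

```text
eef_pos: [0.4611, -0.1912, 0.2835]
t19.35 pos [ 461.1 -191.2  283.5] yaw -74.5 open 1.000 grip 0.0 F [ 0.5 -0.7 -0.1] q1 -0.63 q6 0.67
shift [-49.1 116.9  -1.7] turn [-0.    -0.003  0.052]
ex hist
0:13 4:23 8:22 12:12 16:21 20:35 24:35 28:37 32:35 36:36 40:34 44:31 48:35 52:38 56:37 60:40 64:37 68:40 72:38 76:34 80:21 84:0
48 48.03920755708366 74.88587281859388 v [-26.8   5.9  41. ]
15 15.185381339434489 40.93695031397836 v [-21.1  10.3  41.4]
```

```bash
python3 -m pendant '[[[1,-15,37,0,0,0,0.052],[1,-30,73,0,0,0,0.052],[1,-44,109,0,0,-0.003,0.052],[1,-45,108,40,0,-0.003,0.052],[1,-45,108,60,0,-0.003,0.052]]]'|sed -n 2,2p;python3 -m pendant '[[[1,0,0,0,0,0,0],[1,0,0,0,0,0,0]]]'|sed -n 2,2p; python3 plan.py 445 -317 181 -77.5; python3 - <<'E'
from h import *
for c,s in(("top",(346,249)),("scene",(322,268))):
    im=ctrl.camera(c);H,S,V=cv2.split(cv2.cvtColor(im,cv2.COLOR_RGB2HSV))
    x,y=s;b=cv2.resize(im[y-40:y+30,x-45:x+45],None,fx=5,fy=5,interpolation=cv2.INTER_CUBIC)
    a=b if c=="top" else np.hstack([a,b])
cv2.imwrite("pics/s8.png",a[:,:,::-1])
E
```

```text
eef_pos: [0.4471, -0.3078, 0.2217]
eef_pos: [0.4472, -0.3053, 0.2221]
t19.98 pos [ 447.2 -305.3  222.1] yaw -77.2 open 1.000 grip 0.0 F [ 0.5 -1.   1.3] q1 -0.82 q6 0.53
shift [-4.7 11.  41.1] turn [-0.004  0.002  0.005]
```

View pics/s8.png

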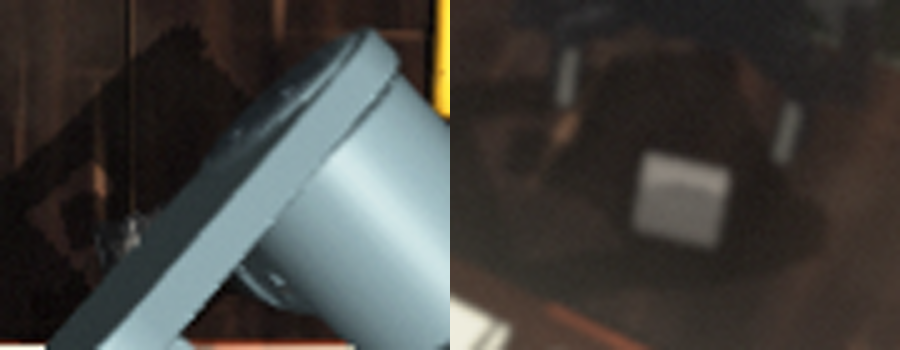

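The short tube (right half, 683,200) lies between the fingers (567,75) and (787,130). Correct by 11 mm and grip.

```bash
python3 -m pendant '[[[1,-5,11,0,-0.004,0.002,0.005],[1,-5,11,20,-0.004,0.002,0.005],[1,-5,11,39,-0.004,0.002,0.005],[1,-5,11,39,-0.004,0.002,0.005],[1,-5,11,39,-0.004,0.002,0.005]]]'|sed -n 2,2p; python3 plan.py 445 -317 181 -77.5;  python3 -m pendant '[[[0.2,0,0,0,0,0,0],[0.2,0,0,0,0,0,0],[0.2,0,0,0,0,0,0],[0.2,0,0,0,0,0,0],[0.2,0,0,0,0,0,0]]]'|sed -n 2,2p;  python3 -m pendant '[[[0.2,0,0,0,0,0,0],[0.2,0,0,0,0,0,0],[0.2,0,0,0,0,0,0],[0.2,0,0,0,0,0,0],[0.2,0,0,0,0,0,0]]]'; python3 plan.py 445 -317 181 -77.5
```

```text
eef_pos: [0.4448, -0.3186, 0.1848]
t20.50 pos [ 444.8 -318.6  184.8] yaw -77.5 open 0.999 grip 0.0 F [ 0.3  0.6 -0.6] q1 -0.84 q6 0.52
shift [ 0.5 -1.5  3.8] turn [ 0.004 -0.001 -0.001]
eef_pos: [0.4451, -0.3185, 0.1854]
time_s: 21.33
eef_pos: [0.4452, -0.3186, 0.1855]
eef_rot: [0.002, 0.994, 0.108, 0.001]
wrist_force: [-1.2, 2.1, 5.9]
opening: 0.402
grasp_force: 59.0
t21.33 pos [ 445.2 -318.6  185.5] yaw -77.5 open 0.402 grip 59.0 F [-1.2  2.1  5.9] q1 -0.84 q6 0.52
shift [ 0.2 -1.6  4.5] turn [ 0.005 -0.002 -0.001]
```

```bash
python3 -m pendant '[[[0.2,0,0,-40,0,0,0],[0.2,0,0,-80,0,0,-0.1],[0.2,0,0,-100,0.005,-0.002,-0.22],[0.2,0,0,-100,0.005,-0.002,-0.34],[0.2,0,0,-100,0.005,-0.002,-0.34]]]'|sed -n 2,2p; python3 plan.py 515 155 285 8.2
```

```text
eef_pos: [0.4451, -0.3184, 0.2865]
t21.75 pos [ 445.1 -318.4  286.5] yaw -57.8 open 0.396 grip 60.2 F [-0.4  0.8 -1.5] q1 -0.84 q6 0.17
shift [ 3.113e+02 -3.634e+02  3.000e-01] turn [ 0.002  0.002 -1.152]
```

```bash
python3 -m pendant '[[[0.2,26,-30,0,0,0,-0.12],[0.2,52,-60,0,0,0,-0.24],[0.2,78,-91,0,0,0,-0.36],[0.2,104,-121,0,0,0,-0.48],[0.2,130,-152,0,0,0,-0.6]]]'|sed -n 2,2p; python3 plan.py 515 155 285 8.2
```

```text
eef_pos: [0.4739, -0.1183, 0.2833]
t22.17 pos [ 473.9 -118.3  283.3] yaw -23.6 open 0.407 grip 60.2 F [ 1.   0.  -0.8] q1 -0.49 q6 -0.08
shift [266.8 -72.   -1.5] turn [-0.004 -0.001 -0.556]
```

```bash
python3 -m pendant '[[[0.2,39,-10,0,0,0,-0.11],[0.2,78,-20,0,0,0,-0.22],[0.2,117,-31,0,0,0,-0.33],[0.2,156,-42,0,0,0,-0.44],[0.2,195,-52,0,0,0,-0.55]]]'|sed -n 2,2p; python3 plan.py 515 155 285 8.2
```

```text
eef_pos: [0.5044, 0.0814, 0.2833]
t22.58 pos [504.4  81.4 283.3] yaw 7.9 open 0.398 grip 60.2 F [ 0.8  0.  -1.2] q1 -0.07 q6 -0.21
shift [71.4 20.5 -1.7] turn [-0.004 -0.001 -0.006]
```

```bash
python3 -m pendant '[[[0.2,35,10,0,0,0,0],[0.2,63,18,0,-0.004,-0.001,-0.006],[0.2,63,18,25,-0.004,-0.001,-0.006],[0.2,63,18,45,-0.004,-0.001,-0.006],[0.2,63,18,45,-0.004,-0.001,-0.006]]]'|sed -n 2,2p;python3 -m pendant '[[[0.2,0,0,0,0,0,0]]]'|sed -n 2,2p; python3 plan.py 513.6 154.6 225 8.2;python3 - <<'E'
from h import *
im=ctrl.camera("scene")
cv2.imwrite("pics/s9.png",cv2.resize(im[110:220,110:230],None,fx=5,fy=5,interpolation=cv2.INTER_CUBIC)[:,:,::-1])
E
```

```text
eef_pos: [0.5117, 0.1448, 0.2345]
eef_pos: [0.5133, 0.1442, 0.2376]
t23.08 pos [513.3 144.2 237.6] yaw 8.0 open 0.401 grip 60.2 F [-0.7 -0.4 -0.7] q1 0.05 q6 -0.09
shift [10.2  1.8 12.6] turn [-0.003 -0.    -0.003]
```

View pics/s9.png

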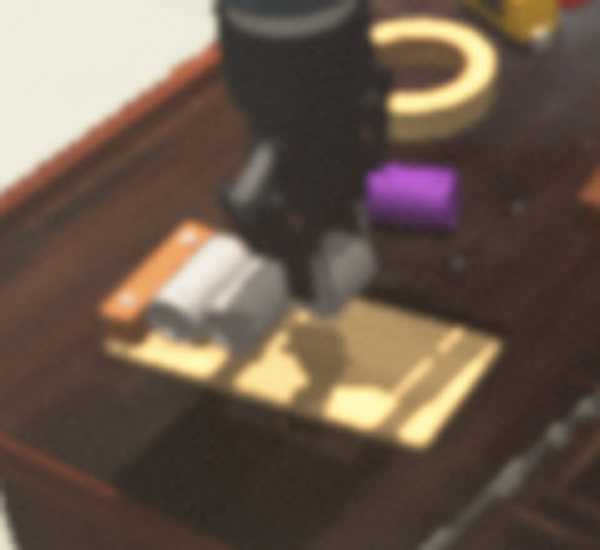

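```bash
python3 plan.py 512.3 163.5 196 8.2; python3 -m pendant '[[[0.2,10,0,0,0,0,0],[0.2,19,1.5,0,-0.003,0,-0.003],[0.2,19,1.5,20,-0.003,0,-0.003],[0.2,19,1.5,41,-0.003,0,-0.003],[0.2,19,1.5,41,-0.003,0,-0.003]]]'|sed -n 2,4p;python3 -m pendant '[[[0.2,0,0,0,0,0,0],[0.2,0,0,0,0,0,0]]]'|sed -n 2,4p
```

```text
t23.13 pos [514.2 144.  239. ] yaw 8.0 open 0.396 grip 60.2 F [-0.1  0.  -0.9] q1 0.05 q6 -0.09
shift [19.6  0.8 43. ] turn [ 0.     0.    -0.003]
eef_pos: [0.512, 0.1637, 0.1961]
eef_rot: [0.0, 0.654, 0.757, 0.001]
wrist_force: [-1.7, 0.1, -1.5]
eef_pos: [0.514, 0.1635, 0.1996]
eef_rot: [0.002, 0.654, 0.757, 0.003]
wrist_force: [-0.4, 0.6, -0.9]
```

```bash
python3 -m pendant '[[[0.2,0,0,3,0,0,0],[0.2,1,-0.5,5,0,0,0],[0.2,2,-0.5,5,0,0,0],[0.2,3,-0.5,5,0,0,0],[0.2,3,-0.5,5,0,0,0]]]'|sed -n 2,4p;python3 -m pendant '[[[0.2,0.5,0,0,0,0,0],[0.2,1,0,0,0,0,0],[0.2,1,0,0,0,0,0]]]'|sed -n 2,4p;python3 -m pendant '[[[0.2,0.5,0,0,0,0,0],[0.2,1,0,0,0,0,0],[0.2,1,0,0,0,0,0]]]'|sed -n 2,4p
```

```text
eef_pos: [0.5125, 0.1663, 0.1936]
eef_rot: [0.002, 0.654, 0.757, 0.002]
wrist_force: [0.4, -0.1, -1.5]
eef_pos: [0.5125, 0.1671, 0.1936]
eef_rot: [0.002, 0.654, 0.757, 0.002]
wrist_force: [-0.2, 0.5, 0.2]
eef_pos: [0.5124, 0.1681, 0.1935]
eef_rot: [0.002, 0.654, 0.757, 0.002]
wrist_force: [0.3, -0.2, 1.1]
```

```bash
python3 -m pendant '[[[0.2,0.5,0,0,0,0,0],[0.2,1,0,0,0,0,0],[0.2,1,0,0,0,0,0]]]'|sed -n 2,4p;python3 -m pendant '[[[0.2,0.5,0,0,0,0,0],[0.2,1,0,0,0,0,0],[0.2,1,0,0,0,0,0]]]'|sed -n 2,4p
```

```text
eef_pos: [0.5122, 0.1691, 0.1936]
eef_rot: [0.002, 0.654, 0.757, 0.002]
wrist_force: [-0.1, -0.7, 2.3]
eef_pos: [0.5121, 0.1701, 0.1936]
eef_rot: [0.002, 0.654, 0.757, 0.002]
wrist_force: [-0.1, -2.7, 3.2]
```

```bash
python3 -m pendant '[[[0.2,0.5,0,0,0,0,0],[0.2,1,0,0,0,0,0],[0.2,1,0,0,0,0,0]]]'|sed -n 2,4p;python3 -m pendant '[[[0.2,0,0,0.5,0,0,0],[0.2,0,0,0.5,0,0,0],[0.2,0,0,0.5,0,0,0]]]'|sed -n 2,4p
```

```text
eef_pos: [0.5119, 0.171, 0.1936]
eef_rot: [0.002, 0.654, 0.757, 0.002]
wrist_force: [0.6, -3.1, 3.2]
eef_pos: [0.512, 0.171, 0.1935]
eef_rot: [0.002, 0.654, 0.757, 0.002]
wrist_force: [-1.7, -3.7, 8.3]
```

```bash
python3 -m pendant '[[[0.2,0,0,-1.5,0,0,0],[0.2,0.5,0,-1.5,0,0,0],[0.2,1,0,-1.5,0,0,0],[0.2,1,0,-1.5,0,0,0]]]'|sed -n 2,4p;python3 -m pendant '[[[0.2,0.5,0,0,0,0,0],[0.2,1,0,0,0,0,0],[0.2,1,0,0,0,0,0]]]'|sed -n 2,4p
```

```text
eef_pos: [0.5116, 0.1713, 0.1941]
eef_rot: [0.002, 0.654, 0.757, 0.001]
wrist_force: [-0.1, -6.4, 0.9]
eef_pos: [0.5116, 0.1717, 0.1942]
eef_rot: [0.003, 0.654, 0.757, 0.001]
wrist_force: [-0.2, -11.2, 3.2]
```

```bash
python3 -m pendant '[[[0.2,0,0,0.5,0,0,0],[0.2,0,0,1.2,0,0,0],[0.2,0,0,1.2,0,0,0]]]'|sed -n 2,4p; python3 -m pendant '[[[0.8,0,0,0,0,0,0],[0.8,0,0,0,0,0,0],[0.8,0,0,0,0,0,0],[0.8,0,0,0,0,0,0],[0.8,0,0,0,0,0,0]]]'|sed -n 2,6p; python3 -m pendant '[[[0.9,0,0,-20,0,0,0],[0.9,0,0,-50,0,0,0],[0.9,0,0,-90,0,0,0],[0.9,0,0,-100,0,0,0.12],[0.9,0,0,-100,0,0,0.24]]]'|sed -n 2,2p; python3 plan.py 551 -93 285 -58
```

```text
eef_pos: [0.5117, 0.1717, 0.1935]
eef_rot: [0.003, 0.654, 0.757, 0.001]
wrist_force: [-1.4, -12.1, 8.4]
eef_pos: [0.5112, 0.1733, 0.1929]
eef_rot: [0.002, 0.654, 0.757, 0.002]
wrist_force: [0.3, 0.6, 0.1]
opening: 0.801
grasp_force: 0.0
eef_pos: [0.5125, 0.1735, 0.2976]
t27.30 pos [512.5 173.5 297.6] yaw -5.7 open 0.896 grip 0.0 F [ 0.2  0.6 -0.6] q1 0.11 q6 0.21
shift [-261.4   64.6   12.7] turn [ 0.011 -0.009  0.913]
```

```bash
python3 -m pendant '[[[1,-39,10,2,0,0,0.12],[1,-78,19,4,0,0,0.24],[1,-117,29,6,0,0,0.36],[1,-156,38,8,0,0,0.48],[1,-195,48,10,0,0,0.6]]]'|sed -n 2,2p; python3 plan.py 548.5 -92 285 -58
```

```text
eef_pos: [0.5402, -0.0271, 0.2832]
t27.72 pos [540.2 -27.1 283.2] yaw -40.1 open 0.999 grip 0.0 F [ 1.4 -0.3 -0.7] q1 -0.27 q6 0.43
shift [-44.3  48.2  -1.8] turn [ 0.003 -0.005  0.313]
```

```bash
python3 -m pendant '[[[1,-22,24,0,0.003,-0.005,0.12],[1,-42,46,0,0.003,-0.005,0.24],[1,-42,46,20,0.003,-0.005,0.31],[1,-42,46,50,0.003,-0.005,0.31],[1,-42,46,60,0.003,-0.005,0.31]]]'|sed -n 2,2p;python3 -m pendant '[[[1,0,0,0,0,0,0],[1,0,0,0,0,0,0]]]'|sed -n 2,2p; python3 plan.py 548.5 -92 179 -58; python3 - <<'E'
from h import *
b=ctrl.camera("top");a=ctrl.camera("scene")
A=cv2.resize(a[140:240,190:310],None,fx=3.3,fy=3.3,interpolation=cv2.INTER_CUBIC)
B=cv2.resize(b[200:250,110:230],None,fx=3.3,fy=3.3,interpolation=cv2.INTER_CUBIC)
cv2.imwrite("pics/c10.png",np.vstack([A,B])[:,:,::-1])
E
```

```text
eef_pos: [0.5477, -0.0875, 0.2199]
eef_pos: [0.5489, -0.0869, 0.2229]
t28.30 pos [548.9 -86.9 222.9] yaw -57.5 open 0.999 grip 0.0 F [0.1 0.3 2.1] q1 -0.37 q6 0.63
shift [-3.1  4.2 43.9] turn [-0.001  0.002  0.009]
```

View pics/c10.png

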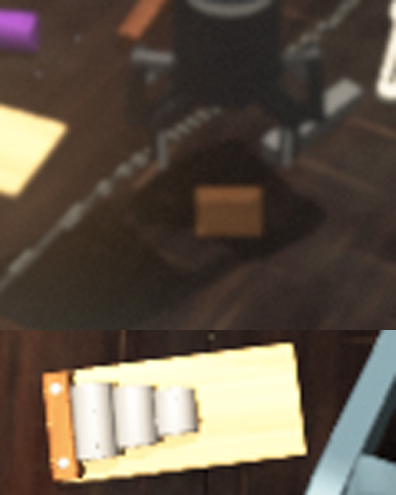

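Top half: the fingers straddle the chock (228,212). Bottom half: the three tubes L, M and S at (93,420), (134,415) and (176,410) form a close, centred row. Grip the chock.

```bash
python3 -m pendant '[[[1,-3,4,10,0,0.002,0.009],[1,-3,4,35,0,0.002,0.009],[1,-3,4,44,0,0.002,0.009],[1,-3,4,44,0,0.002,0.009],[1,-3,4,44,0,0.002,0.009]]]'|sed -n 2,4p;  python3 -m pendant '[[[0.4,0,0,0,0,0,0],[0.4,0,0,0,0,0,0],[0.4,0,0,0,0,0,0],[0.4,0,0,0,0,0,0],[0.4,0,0,0,0,0,0]]]'|sed -n 2,2p;  python3 -m pendant '[[[0.4,0,0,0,0,0,0],[0.4,0,0,0,0,0,0],[0.4,0,0,0,0,0,0]]]'; python3 plan.py
```

```text
eef_pos: [0.5485, -0.0923, 0.179]
eef_rot: [-0.0, 0.961, 0.275, 0.0]
wrist_force: [0.8, -0.2, -0.0]
eef_pos: [0.5494, -0.0926, 0.1806]
time_s: 29.48
eef_pos: [0.5494, -0.0926, 0.1806]
eef_rot: [0.001, 0.961, 0.275, 0.002]
wrist_force: [-1.1, 0.0, 6.4]
opening: 0.565
grasp_force: 63.1
t29.48 pos [549.4 -92.6 180.6] yaw -58.1 open 0.565 grip 63.1 F [-1.1  0.   6.4] q1 -0.38 q6 0.63
```

```bash
python3 -m pendant '[[[0.4,0,0,-40,0,0,0],[0.4,0,0,-80,0,0,-0.1],[0.4,0,0,-100,0,0,-0.22],[0.4,0,0,-100,0,0,-0.34],[0.4,0,0,-100,0,0,-0.34]]]'|sed -n 2,2p; python3 plan.py 518 128 285 8.2
```

```text
eef_pos: [0.5492, -0.0926, 0.2813]
t29.90 pos [549.2 -92.6 281.3] yaw -38.3 open 0.564 grip 63.0 F [-0.1  0.2 -2.4] q1 -0.38 q6 0.29
shift [ 153.7 -161.3   -4.1] turn [ 0.005 -0.    -0.812]
```

```bash
python3 -m pendant '[[[0.4,26,-28,0,0,0,-0.12],[0.4,52,-56,0,0,0,-0.24],[0.4,78,-84,0,0,0,-0.36],[0.4,104,-112,0,0,0,-0.48],[0.4,130,-138,0,0,0,-0.6]]]'|sed -n 2,2p;python3 -m pendant '[[[0.4,0,0,0,0,0,-0.12],[0.4,0,0,0,0,0,-0.2],[0.4,0,0,0,0,0,-0.2]]]'|sed -n 2,2p; python3 plan.py 518 128 220 8.2
```

```text
eef_pos: [0.5204, 0.0969, 0.278]
eef_pos: [0.521, 0.0963, 0.2781]
t30.57 pos [521.   96.3 278.1] yaw 7.3 open 0.569 grip 63.0 F [ 1.3 -0.1 -1.2] q1 -0.04 q6 -0.17
shift [31.8  1.2 58.1] turn [-0.001 -0.001 -0.016]
```

```bash
python3 -m pendant '[[[0.4,31,1,10,0,0,-0.016],[0.4,31,1,40,0,0,-0.016],[0.4,31,1,70,0,0,-0.016],[0.4,31,1,82,0,0,-0.016],[0.4,31,1,82,0,0,-0.016]]]'|sed -n 2,2p;python3 -m pendant '[[[0.4,0,0,0,0,0,0],[0.4,0,0,0,0,0,0]]]'|sed -n 2,4p; python3 plan.py 518 128 189 8.2; python3 - <<'E'
from h import *
a=ctrl.camera("scene")
cv2.imwrite("pics/c11.png",cv2.resize(a[120:220,110:230],None,fx=5,fy=5,interpolation=cv2.INTER_CUBIC)[:,:,::-1])
E
```

```text
eef_pos: [0.5169, 0.1257, 0.1935]
eef_pos: [0.5199, 0.1258, 0.1985]
eef_rot: [0.001, 0.656, 0.755, 0.001]
wrist_force: [-0.1, -0.0, -0.7]
t31.15 pos [519.9 125.8 198.5] yaw 8.0 open 0.564 grip 62.8 F [-0.1 -0.  -0.7] q1 0.02 q6 -0.13
shift [ 2.5 -1.6  9.5] turn [ 0.003 -0.    -0.003]
```

View pics/c11.png

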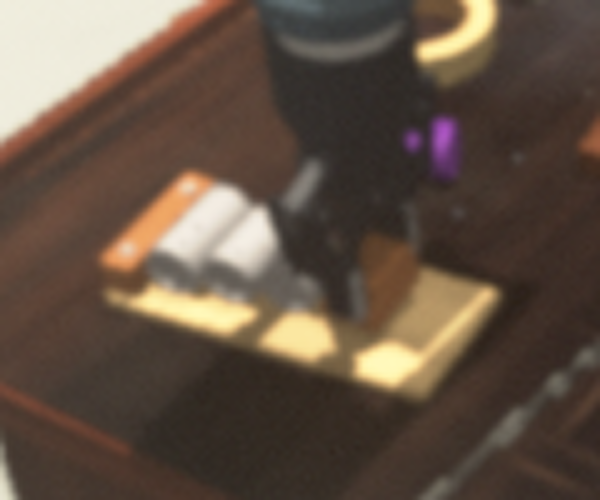

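The chock (crop 385,280) hangs just beside the short tube (300,285). Lower and advance.

```bash
python3 -m pendant '[[[0.4,0,-1.5,5,0,0,0],[0.4,0,-1.5,9,0.003,0,0],[0.4,0,-1.5,9,0.003,0,0],[0.4,0,-1.5,9,0.003,0,0],[0.4,0,-1.5,9,0.003,0,0]]]'|sed -n 2,4p;python3 -m pendant '[[[0.4,1,0,0,0,0,0],[0.4,2,0,0,0,0,0],[0.4,2,0,0,0,0,0]]]'|sed -n 2,4p;python3 -m pendant '[[[0.4,1,0,0,0,0,0],[0.4,2,0,0,0,0,0],[0.4,2,0,0,0,0,0]]]'|sed -n 2,4p
```

```text
eef_pos: [0.5178, 0.1259, 0.1887]
eef_rot: [-0.0, 0.655, 0.756, -0.0]
wrist_force: [1.0, -0.9, 0.6]
eef_pos: [0.5175, 0.128, 0.1887]
eef_rot: [-0.0, 0.655, 0.756, -0.0]
wrist_force: [-0.8, -0.8, 2.6]
eef_pos: [0.5172, 0.13, 0.1886]
eef_rot: [-0.0, 0.655, 0.756, -0.0]
wrist_force: [-0.4, -1.3, 5.7]
```

```bash
python3 -m pendant '[[[0.4,0.5,0,0,0,0,0],[0.4,1,0,0,0,0,0],[0.4,1,0,0,0,0,0]]]'|sed -n 2,4p;python3 -m pendant '[[[0.4,0.5,0,0,0,0,0],[0.4,1,0,0,0,0,0],[0.4,1,0,0,0,0,0]]]'|sed -n 2,4p
```

```text
eef_pos: [0.5171, 0.1309, 0.1886]
eef_rot: [-0.0, 0.655, 0.756, -0.0]
wrist_force: [-0.6, -2.1, 5.2]
eef_pos: [0.517, 0.1319, 0.1886]
eef_rot: [-0.0, 0.655, 0.756, -0.0]
wrist_force: [-0.5, -2.4, 5.5]
```

```bash
python3 -m pendant '[[[0.4,0,0,-0.3,0,0,0],[0.4,0.5,0,-0.3,0,0,0],[0.4,1,0,-0.3,0,0,0],[0.4,1,0,-0.3,0,0,0]]]'|sed -n 2,4p;python3 -m pendant '[[[0.4,0.5,0,0,0,0,0],[0.4,1,0,0,0,0,0],[0.4,1,0,0,0,0,0]]]'|sed -n 2,4p;python3 -m pendant '[[[0.4,0.5,0,0,0,0,0],[0.4,1,0,0,0,0,0],[0.4,1,0,0,0,0,0]]]'|sed -n 2,4p
```

```text
eef_pos: [0.5166, 0.133, 0.1887]
eef_rot: [-0.001, 0.655, 0.756, -0.0]
wrist_force: [0.4, -2.3, 2.8]
eef_pos: [0.5165, 0.1339, 0.1887]
eef_rot: [-0.001, 0.655, 0.756, -0.001]
wrist_force: [0.0, -1.4, 4.4]
eef_pos: [0.5163, 0.1349, 0.1887]
eef_rot: [-0.001, 0.655, 0.756, -0.001]
wrist_force: [-0.2, -1.6, 4.9]
```

```bash
python3 -m pendant '[[[0.4,0.5,0,0,0,0,0],[0.4,1,0,0,0,0,0],[0.4,1,0,0,0,0,0]]]'|sed -n 2,4p;python3 -m pendant '[[[0.4,0.5,0,0,0,0,0],[0.4,1,0,0,0,0,0],[0.4,1,0,0,0,0,0]]]'|sed -n 2,4p
```

```text
eef_pos: [0.5162, 0.1358, 0.1886]
eef_rot: [-0.001, 0.655, 0.756, -0.001]
wrist_force: [-0.4, -3.2, 4.9]
eef_pos: [0.5162, 0.1362, 0.1887]
eef_rot: [-0.0, 0.655, 0.756, -0.001]
wrist_force: [0.2, -7.2, 5.7]
```

Contact. One more small push, then release straight up.

```bash
python3 -m pendant '[[[0.4,0.5,0,0,0,0,0],[0.4,0.5,0,0,0,0,0]]]'|sed -n 2,4p; python3 -m pendant '[[[0.4,-0.8,0,0,0,0,0],[0.75,-0.8,0,0,0,0,0],[0.75,-0.8,0,0,0,0,0],[0.75,-0.8,0,0,0,0,0],[0.75,-0.8,0,0,0,0,0]]]'|sed -n 2,6p; python3 -m pendant '[[[0.8,0,0,-20,0,0,0],[0.8,0,0,-50,0,0,0],[0.8,0,0,-90,0,0,0],[0.8,-40,0,-110,0,0,0],[0.8,-80,0,-110,0,0,0]]]'|sed -n 2,2p; python3 -m pendant '[[[0.8,-40,0,0,0,0,0],[0.8,-80,0,0,0,0,0],[0.8,-120,0,0,0,0,0],[0.8,-160,0,0,0,0,0],[0.8,-160,0,0,0,0,0]]]'|sed -n 1,2p; python3 - <<'E'
from h import *
a=ctrl.camera("top");b=ctrl.camera("scene")
A=cv2.resize(a[200:250,110:210],None,fx=6,fy=6,interpolation=cv2.INTER_CUBIC)
B=cv2.resize(b[145:192,120:220],None,fx=6,fy=6,interpolation=cv2.INTER_CUBIC)
cv2.imwrite("pics/f12.png",np.vstack([A,B])[:,:,::-1])
E
```

```text
eef_pos: [0.5162, 0.1364, 0.1887]
eef_rot: [0.0, 0.655, 0.756, -0.001]
wrist_force: [0.4, -9.3, 5.1]
eef_pos: [0.5156, 0.1369, 0.1881]
eef_rot: [-0.001, 0.655, 0.756, -0.001]
wrist_force: [0.5, 0.8, 0.7]
opening: 0.748
grasp_force: 0.0
eef_pos: [0.5289, 0.0598, 0.3036]
time_s: 35.37
eef_pos: [0.5509, -0.1061, 0.299]
```

View pics/f12.png

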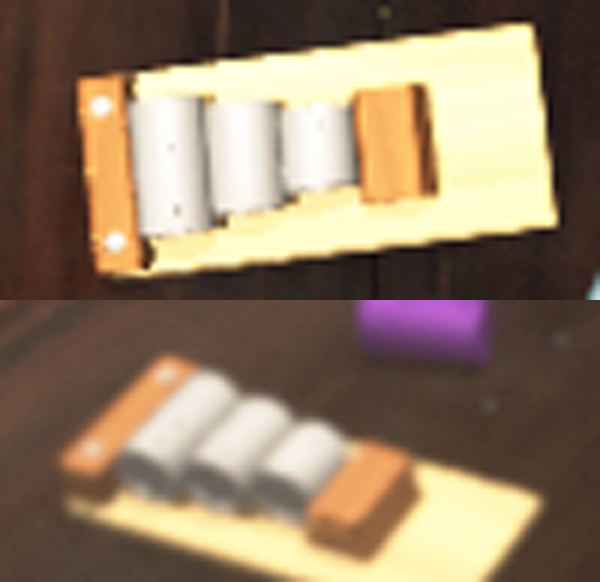

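The final view shows L (170,166), M (245,157) and S (320,147) in a close row against the stop. They are within about 1 mm of the board's mid-line. The chock (390,143) is flat against the shortest tube, and the arm is clear.

```bash
python3 -c "
from bench import ctrl
print(ctrl.hand_in())"
```

```text
the job is handed in; nothing more can be done
None
```

I handed the job in at about 35 s: the three tubes lie longest to shortest in a close, centred row against the stop, with the chock flat against the shortest; the square offcut and dressing stick were not touched, and no verdict came back.

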